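# Cover the lens pot, then hold the sprung bin lid at its index

## Robot

A 6-joint arm with a two-finger parallel gripper is mounted at the origin on the work surface. World frame = base frame: x ahead of the robot, y to its left, z up, the work surface at z = 0. Lengths are in m, angles in degrees, forces in N, time in s.
With the tool pointing down it reaches from about 0.35 to 0.875 m from the base axis. Payload 4.2 kg.
Tool frame: the origin (TCP) lies midway between the tips of the shut fingers; the grasp point (between the pads) lies 19 mm behind it; y points along the fingers, z is the direction in which the jaws open and shut, and the axes are right-handed (so a half turn about y gives the same grasp; the last joint's range is limited). The gripper opens to 87 mm and grips with 3 to 60 N. Pads are 19 mm wide; open, the fingers measure 117 mm over their backs; the gripper's body (75 mm by 190 mm) begins 51 mm behind the grasp point.
Start: joints at [84.832, 22.042, 0.453, 0, -68.411, -14.817], TCP at [0.214, 0.587, 0.223] pointing down, gripper open.
Joint ranges: [-179.83, 179.83], [-69.29, 118.12], [-61.27, 80.66], [-181.25, 117.63], [-171.15, -9.14], [-177.46, 177.46]. Speed limits (degrees/s): [159.86, 159.86, 180, 180, 180, 180].

## Interface

Orientations are given as [roll, pitch, yaw] about the fixed x, y, z axes, in that order (R = Rz(yaw) Ry(pitch) Rx(roll)).
In Python, from workcell import env gives the robot as it stands. The module is installed in compiled form; this text tells all that it offers. Calls block until the motion is done:
- env.goto(position, orientation): joint-space move of the TCP to a pose.
- env.move_straight(position, rotation=None, rate=0.15, force_limit=None): straight line of the TCP; rotation=None keeps the orientation; rate is the mean speed in m/s. With force_limit (N) it stops when the force on the tool has changed by that much, and returns True; else False.
- env.set_joints(angles): joint-space move.
- env.gripper_to(opening, grasp_force=None): opening from 0.0 (shut) to 1.0 (fully open); grasp_force is the grip in N (None keeps the last); returns when the fingers have stopped.
- env.dwell(seconds).
- env.inverse_kinematics(position, orientation): joint angles nearest the present ones, or None.
- env.read_state(): the state.
- env.grab_frame(name): name is "scene" or "top" or "wrist"; returns a dict with "image" (384x512x3 uint8, blue, green, red), "fx", "fy", "cx", "cy" (pixels), "position" and "orientation" of the camera in the world. Camera axes: x right, y up, looking along -z (the intrinsics and any distortion apply to the point x, -y, -z); pixel columns grow to the right and rows downward; lengths in m; the calibration is good to about 2 mm. A picture is of the moment at which its call begins. There is no depth.
A pose or a line that the arm cannot do raises env.Unreachable and nothing moves.
- env.close_job(): hands the job in, once; it reports no verdict.
Trained networks look in a picture, given as the dict that the camera call returned (one of the last four; its "shot" number tells which), for a name from the list of things; names that differ only in an ending like _2 or _b are one class to them, and where a whole thing is asked for, a point or a joint stands for the part that bears it (a point fixed in the world has none). Each returns a list of dicts, best first, with "score" (0 to 1); they miss things now and then, are a little off and sometimes report something else, mostly with a low value. They report only what shows in the picture. A call takes as long as a camera call.
- env.search_frame(picture, thing): "xyz" ([x, y, z] in m, in world coordinates, good to about 4 mm: the middle of the surface that is visible of it).
- env.trace(picture, thing): "mask" (384x512 bool, what is visible of it).
The state is a dict: "clock": time; "joint_positions": joint angles; "qvel": joint speeds; "joint_torque": joint torques, N m; "position": TCP position; "tool_rot": TCP orientation; "force": force on the tool from outside, world axes, zero at the start; "wrist_torque": the same for the moment, N m; "opening": opening from 0.0 (shut) to 1.0 (fully open).
Only numpy, scipy, OpenCV 4.12 (cv2) and the standard library are available. Lean on these libraries where they do the work, as an engineer would, in place of code of your own. Each camera call takes 0.05 s, during which the arm holds its last target.

## Task

Before the dusty spent-bulb bin is opened, put the knobbed cover on the wide lens pot so that it sits fully seated and level, and let go of it. Then lift the brass bin's sprung lid by its handle until the lid is in line with the index arm at its side, and keep holding it still there, so that a colleague can look in: the program finishes while the gripper is holding the lid. Leave the index arm as it is set, and everything else on the surface where it is.

Things in the scene. Friction and masses are not known exactly. Their poses are not given: they have to be found in the camera images.
- cover: Loose round steel cover, about 120 g, lying knob up. Origin at the centre of its underside, z up. From below: a plug 68 mm across and 6 mm deep, a flange disc 92 mm across and 4 mm thick (z 6 to 10 mm), and a central upright cylindrical black knob 24 mm across, 30 mm tall (z 10 to 40 mm).
- lens_pot: The wide open pot, loose, aluminium, 84 mm across, 55 mm tall, wall 4 mm (mouth 76 mm across), about 450 g, a lens on its floor. Origin at the centre of its underside, z up. With the cover seated (plug inside the mouth, flange flat on the rim) the cover's origin is 49 mm above the pot's.
- bulb_bin: Open brass bin fixed to the surface, 200 mm (its x) by 180 mm (its y), 110 mm tall, with a hinged lid. Origin at the centre of its underside; its own -x side is the front, which faces roughly towards the robot. The lid is hinged along the top of its far (+x) side. Beside its +y side, 110 mm from the middle, a steel arc of 155 mm radius about the hinge.
- bin_lid (a joint): Angle of the lid, rad: 0 shut (level), grows as the front edge rises, limit 1.4. A spring and the lid's weight (about 350 g) press it shut: lifting the handle straight up takes about 4 N when shut, about 11 N at 0.8 rad. It snaps shut if let go.
- lid_handle (a point): Middle of the lid's handle: a round steel bar 10 mm thick along the bin's y, 100 mm clear between its end posts, 40 mm above the lid's top face; when shut 170 mm in front of and 42 mm above the hinge axis. Turns with the lid; axes are the bin's when shut. Can be pinched across its length from above by upright fingers, turning between them as the lid rises.
- lid_hinge (a point): Middle of the lid's hinge axis, fixed on the bin, 100 mm behind and 113 mm above the bin's origin; axes as the bin's. The axis runs along y.
- index_arm (a joint): Angle of the index arm, rad, on the same zero and direction as the lid's: the lid is in line with the arm when both angles are equal. Set between about 0.4 and 0.9; stiffly clamped.
- index_tip (a point): Free end of the index arm: a flat steel bar 175 mm long, 10 mm high, 4 mm thick, beside the bin's +y side (104 mm from the middle), running from the hinge axis up and towards the front, with a small black clamp knob on the arc. Marks the angle at which the lid is to be held. (The thin dark rod bracing the top of the arc is not the index arm.)
- jar: Narrow taller open jar, 54 mm across, 70 mm tall; not the lens pot, the cover does not fit it. Leave it. Origin at the centre of its underside.
- spindle: Silver reel spindle standing on a 52 mm foot, 75 mm tall; leave it. Origin at the centre of its underside.
- spare_knob: Green knob, 38 mm across, 24 mm tall; leave it. Origin at the centre of its underside.
- gate_plate: Flat steel plate 55 x 75 x 6 mm with an oblong opening; leave it. Origin at the centre of its underside.
- lens_a: Clear glass lens, 48 mm across, 11 mm tall, lying flat; leave it. Origin at the centre of its underside.
- lens_b: Another such lens; leave it.
- screwdriver: Screwdriver, 180 mm long, lying at the bin's right; leave it.

How it is judged (in metres and radians):
On the way:
1. the cover is seated level on the lens pot and let go (horizontal distance between cover and lens_pot below 0.007 m and z of cover in the frame of lens_pot between 0.046 and 0.0515 m and angle between each of cover, lens_pot's own z axis and vertical below 0.05 rad and contact force between the fingers and cover below 0.1 N and linear speed of cover below 0.02 m/s), for 0.2 s.
At the end, for the whole second after the job is handed in: Cover on the lens pot, centred within 7 mm, within 2.5 mm of flat on the rim and 0.05 rad of level, pot upright on the surface; lid within 0.09 rad (5 degrees) of the index arm, still (under 0.06 rad/s), held by the fingers (over 1 N), propped by nothing else (horizontal distance between cover and lens_pot below 0.007 m and z of cover in the frame of lens_pot between 0.046 and 0.0515 m and angle between each of cover, lens_pot's own z axis and vertical below 0.05 rad and height (world z) of lens_pot below 0.005 m and angle between the x axis of lid_handle and the x axis of index_tip, either way round below 0.09 rad and value of joint bin_lid above 0.3 rad and velocity of joint bin_lid between -0.06 and 0.06 rad/s and contact force between the fingers and bulb_bin above 1 N and contact force between each of lens_pot, cover, jar, spindle, spare_knob, gate_plate, lens_a, lens_b, screwdriver and bulb_bin below 0.1 N); the arm keeps its last pose, push and grip.
It fails at once if the bin lid is opened (over 0.1 rad) before the cover is seated (value of joint bin_lid above 0.1 rad and not (horizontal distance between cover and lens_pot below 0.007 m and z of cover in the frame of lens_pot between 0.046 and 0.0515 m and angle between each of cover, lens_pot's own z axis and vertical below 0.05 rad)).
It fails at once if the index arm is shifted by more than 12 mm (distance of index_tip from where it was at the start of the episode above 0.012 m).
It fails at once if a bystander (jar, spindle, knob, gate plate, lens or screwdriver) is moved by more than 40 mm (distance of any of jar, spindle, spare_knob, gate_plate, lens_a, lens_b, screwdriver from where it was at the start of the episode above 0.04 m).
It also fails if it takes over 59 s, if anything falls off the work surface, if the arm or the gripper's body presses on something with over 40 N, if the wrist force passes 120 N, or if a joint passes its speed limit or range.

## Working session

There is one attempt and no reset: what is moved stays moved. The work goes in short steps, each a Python script; the robot and the scene stay as the last script left them, time stands still between calls to the robot, and variables do not carry over. Pictures are saved under pics/ and viewed, and the job is handed in when it is done.

```bash
mkdir -p pics; ls; python3 - <<'E'
from workcell import env
import cv2
s=env.read_state();print(s)
for n in("scene","top"):
    f=env.grab_frame(n);cv2.imwrite(f"pics/{n}0.png",f["image"])
    print({k:v for k,v in f.items() if k!="image"})
    for t in("cover","lens_pot","bulb_bin","lid_handle","index_arm","index_tip","lid_hinge","jar"):
        print(n,t,[(r["xyz"],r["score"]) for r in env.search_frame(f,t)][:3])
print(env.read_state()["clock"])
E
```

```text
pics
{'clock': 0.0, 'joint_positions': array([ 8.48329508e+01,  2.20889940e+01,  3.77328402e-01, -2.91150135e-02,
       -6.84134880e+01, -1.48176080e+01]), 'qvel': array([-0.02203958,  0.03033752,  0.02564711,  0.01969432, -0.01307421,
       -0.03001345]), 'joint_torque': array([ 1.67654339e-04, -3.90667677e+01,  1.87404066e+01,  4.22009021e+00,
        1.10116781e-02, -1.89596153e-04]), 'position': array([0.213367  , 0.5867741 , 0.22146119]), 'tool_rot': array([-8.98720882e+01,  5.85778389e-03,  1.60004608e+02]), 'force': array([-0.11260901, -0.72804315,  0.88576537]), 'wrist_torque': array([-0.01189214, -0.04237533, -0.05774387]), 'opening': 1.0047079962188659}
{'fx': 429.5761553414446, 'fy': 429.5761553414446, 'cx': 260.95662393876495, 'cy': 192.54859951785033, 'position': array([0.92241144, 0.49523843, 1.09792305]), 'orientation': array([ 32.74875363,  -0.22775831, 145.43868103]), 'shot': 1}
scene cover [([0.5558, 0.3325, 0.0134], 0.94), ([0.4836, 0.17, 0.0193], 0.62)]
scene lens_pot [([0.4805, 0.1701, 0.02], 0.94)]
scene bulb_bin [([0.5915, -0.1482, 0.1165], 0.73)]
scene lid_h
[... 235 characters left out ...]
 jar [([0.6546, 0.1508, 0.0386], 0.75)]
{'fx': 357.0286906120877, 'fy': 357.0286906120877, 'cx': 256.28244993016085, 'cy': 193.92141214156632, 'position': array([ 0.40131771, -0.04581287,  1.10761375]), 'orientation': array([ 10.37574747,   0.43716874, -88.48004459]), 'shot': 2}
top cover [([0.554, 0.3324, 0.0108], 0.64), ([0.4895, 0.1738, 0.0139], 0.48)]
top lens_pot [([0.4889, 0.1742, 0.0144], 0.86)]
top bulb_bin []
top lid_handle [([0.4858, 0.1733, 0.0154], 0.72)]
top index_arm [([0.5864, -0.0911, 0.1794], 0.6)]
top index_tip [([0.5865, -0.0873, 0.1789], 0.41)]
top lid_hinge [([0.5756, -0.1894, 0.1135], 0.79)]
top jar [([0.66, 0.1552, 0.0345], 0.84), ([0.5681, -0.1966, 0.1143], 0.52)]
0.9
```

View pics/scene0.png

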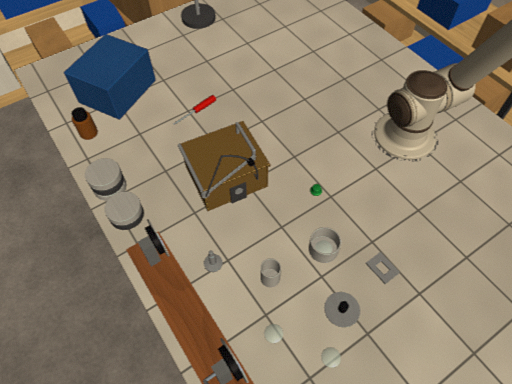

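View pics/top0.png

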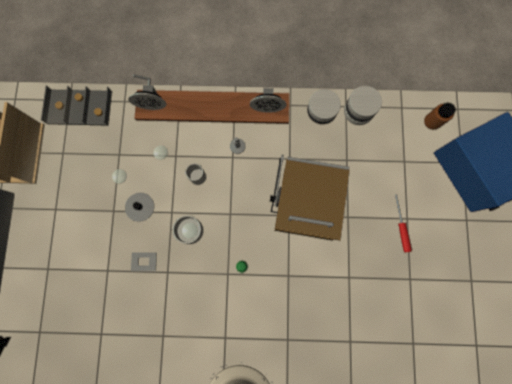

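The scene picture shows the cover (342,308) with its black knob, the pot (324,245), the jar (270,272) and the bin (225,165) with the arc and index arm. In the top picture the handle bar is at (310,221). Next: measure these with masks.

```bash
cat > h.py <<'E'
from workcell import env
import numpy as np, cv2
from scipy.spatial.transform import Rotation as Ro
def cam(f): return Ro.from_euler('xyz',f["orientation"],degrees=True).as_matrix(), np.array(f["position"])
def ray(f,uv,z):
    R,p=cam(f); u,v=uv
    d=R@np.array([(u-f["cx"])/f["fx"],-(v-f["cy"])/f["fy"],-1.])
    return p+d*(z-p[2])/d[2]
def proj(f,P):
    R,p=cam(f); c=(np.atleast_2d(P)-p)@R
    return np.c_[f["cx"]+f["fx"]*c[:,0]/-c[:,2], f["cy"]-f["fy"]*c[:,1]/-c[:,2]]
E
python3 - <<'E'
from h import *
for n in("scene","top"):
    f=env.grab_frame(n)
    im=f["image"].copy()
    for t,z in(("cover",.01),("lens_pot",.055),("lid_handle",.15),("index_arm",.17),("bulb_bin",.11)):
        for r in env.trace(f,t)[:2]:
            m=r["mask"].astype(np.uint8)
            ys,xs=np.nonzero(m); 
            print(n,t,round(r["score"],2),m.sum(),(xs.min(),xs.max(),ys.min(),ys.max()),ray(f,(xs.mean(),ys.mean()),z).round(4))
            if t in("cover",) and r["score"]>.6:
                c=max(cv2.findContours(m,0,2)[0],key=cv2.contourArea)
                # fit outline as circle on plane z
                W=np.array([ray(f,q,z)[:2] for q in c[:,0,:].astype(float)]);
                A=np.c_[2*W,np.ones(len(W))];x=np.linalg.lstsq(A,(W**2).sum(1),rcond=None)[0]
                print("  circle",x[:2],np.sqrt(x[2]+x[:2]@x[:2]))
            cv2.drawContours(im,cv2.findContours(m,0,2)[0],-1,(0,0,255) if t!="bulb_bin" else (255,0,0),1)
    x0,y0=(130,110) if n=="scene" else (100,120)
    cv2.imwrite(f"pics/{n}1.png",cv2.resize(im[y0:y0+240,x0:x0+266],None,fx=3,fy=2.5,interpolation=cv2.INTER_CUBIC)[:600,:800])
E
```

```text
scene cover 0.72 1007 (np.int64(324), np.int64(359), np.int64(292), np.int64(326)) [0.5531 0.3311 0.01  ]
  circle [0.55259867 0.33023781] 0.045277205117696034
scene lens_pot 0.9 879 (np.int64(308), np.int64(340), np.int64(227), np.int64(261)) [0.493  0.1759 0.055 ]
scene lens_pot 0.5 486 (np.int64(260), np.int64(280), np.int64(259), np.int64(286)) [0.6591 0.1598 0.055 ]
scene lid_handle 0.76 3179 (np.int64(181), np.int64(269), np.int64(122), np.int64(189)) [ 0.5878 -0.1711  0.15  ]
scene lid_handle 0.54 168 (np.int64(193), np.int64(215), np.int64(95), np.int64(112)) [ 0.5342 -0.3659  0.15  ]
scene index_arm 0.72 281 (np.int64(201), np.int64(254), np.int64(155), np.int64(197)) [ 0.6211 -0.086   0.17  ]
scene bulb_bin 0.58 5225 (np.int64(178), np.int64(269), np.int64(121), np.int64(209)) [ 0.5891 -0.1612  0.11  ]
top cover 0.63 646 (np.int64(125), np.int64(154), np.int64(192), np.int64(220)) [0.5541 0.3305 0.01  ]
  circle [0.55449395 0.33054983] 0.04361642563652229
top lens_pot 0.73 751 (np.int64(172), np.int64(203), np.int64(214), np.int64(243)) [0.484  0.1675 0.055 ]
top lens_pot 0.34 4640 (np.int64(275), np.int64(348), np.int64(160), np.int64(239)) [ 0.581  -0.2013  0.055 ]
top lid_handle 0.72 5121 (np.int64(270), np.int64(348), np.int64(157), np.int64(239)) [ 0.5686 -0.183   0.15  ]
top lid_handle 0.56 4746 (np.int64(275), np.int64(349), np.int64(159), np.int64(239)) [ 0.5654 -0.1869  0.15  ]
top index_arm 0.55 93 (np.int64(270), np.int64(283), np.int64(154), np.int64(202)) [ 0.6057 -0.0885  0.17  ]
top bulb_bin 0.64 5260 (np.int64(270), np.int64(349), np.int64(155), np.int64(239)) [ 0.5765 -0.1874  0.11  ]
```

View pics/scene1.png

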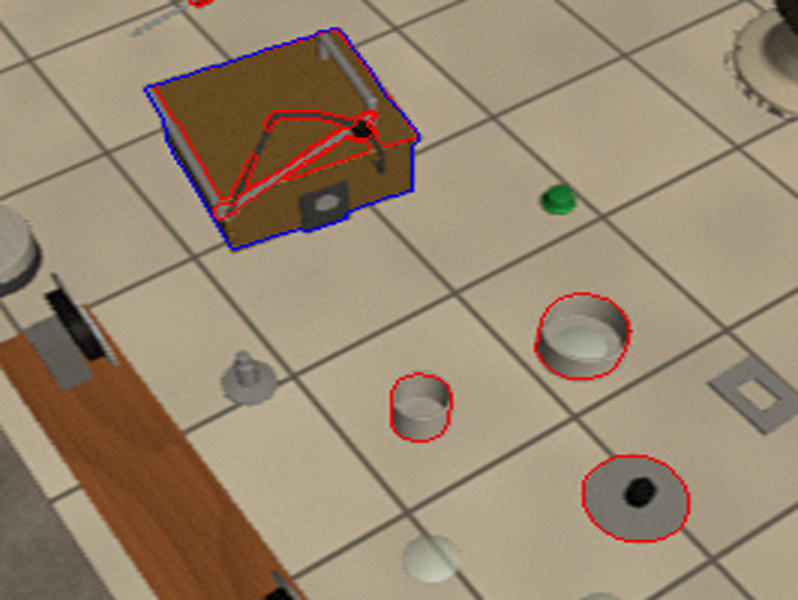

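View pics/top1.png

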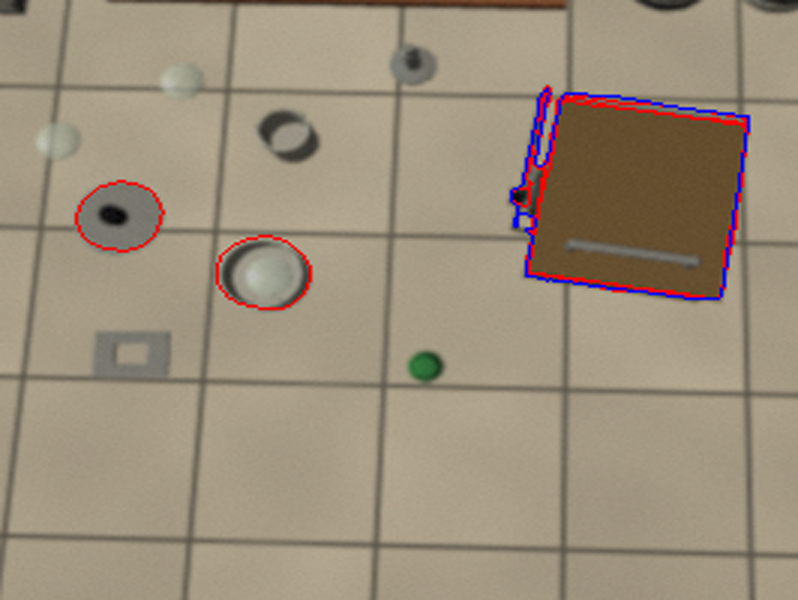

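```bash
python3 - <<'E'
from h import *
env.goto([0.5535,0.3304,0.20],[-90,0,160])
s=env.read_state();print(s["clock"],s["position"],s["joint_positions"])
f=env.grab_frame("wrist");cv2.imwrite("pics/w_cover.png",f["image"]);print(f["position"],f["orientation"])
np.save("w1.npy",f,allow_pickle=True)
print([(r["xyz"],r["score"]) for r in env.search_frame(f,"cover")])
im=f["image"]
for r in env.trace(f,"cover")[:1]:
    m=r["mask"].astype(np.uint8)
    c=max(cv2.findContours(m,0,2)[0],key=cv2.contourArea)
    W=np.array([ray(f,q,.01)[:2] for q in c[:,0,:].astype(float)])
    print(W.min(0),W.max(0),(W.min(0)+W.max(0))/2)
    print(cv2.minEnclosingCircle((W*1000).astype(np.float32)))
E
```

```text
3.075 [0.553003   0.33140257 0.20014903] [ 4.52821625e+01  2.48085862e+01  1.52310848e+00 -5.49837718e-03
 -6.66906472e+01  2.48031424e+01]
[0.63020779 0.30373706 0.36178183] [-1.75448305e+01  1.31143780e-02 -1.09930092e+02]
[([0.552, 0.3302, 0.0068], 0.85)]
[0.50786572 0.28686597] [0.59918197 0.37815113] [0.55352384 0.33250855]
((553.4114379882812, 332.3722229003906), 45.98576736450195)
```

View pics/w_cover.png

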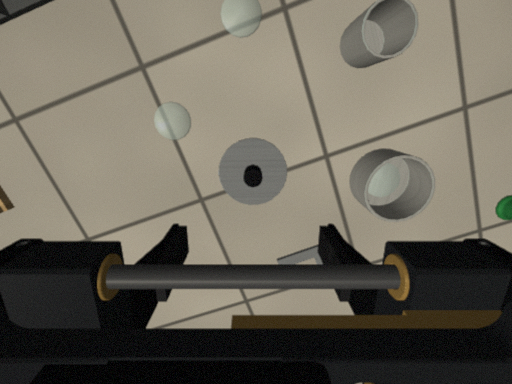

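The wrist view shows the cover at (253,170) with its knob at (253,176) and the pot's rim at (393,188). The fitted flange radius of 46.0 mm matches the stated size. Next: fit the pot and bin models to the masks.

```bash
cat > fit.py <<'E'
from h import *
from scipy.optimize import minimize
def hullmask(f,P):
    m=np.zeros((384*4,512*4),np.uint8)
    q=(proj(f,P)*4+1.5)
    cv2.fillConvexPoly(m,cv2.convexHull(q.astype(np.float32)).round().astype(np.int32),1)
    return m
def fit(frames,masks,model,x0,step):
    big=[cv2.resize(m.astype(np.uint8),None,fx=4,fy=4,interpolation=0) for m in masks]
    def cost(x):
        c=0
        for f,b in zip(frames,big):
            h=hullmask(f,model(x)); c+=1-(h&b).sum()/(h|b).sum()
        return c
    n=len(x0);S=np.vstack([x0]+[np.array(x0)+np.eye(n)[i]*step[i] for i in range(n)])
    r=minimize(cost,x0,method='Nelder-Mead',options=dict(initial_simplex=S,xatol=1e-5,fatol=1e-5))
    return r.x,r.fun/len(frames)
a=np.linspace(0,2*np.pi,60,endpoint=False)
def cyl(r,h): 
    return lambda x: np.vstack([np.c_[x[0]+r*np.cos(a),x[1]+r*np.sin(a),0*a+z] for z in (0,h)])
def coverm(x): return np.vstack([np.c_[x[0]+.046*np.cos(a),x[1]+.046*np.sin(a),0*a+z] for z in (.006,.01)])
E
python3 - <<'E'
from fit import *
F=[env.grab_frame(n) for n in("scene","top","wrist")]
for t,M,x0 in(("cover",coverm,[.5534,.332]),("lens_pot",cyl(.042,.055),[.488,.172]),("jar",cyl(.027,.07),[.657,.152])):
    fs=[];ms=[]
    for f,n in zip(F,("scene","top","wrist")):
        r=env.trace(f,t)
        r=[q for q in r if (lambda p:np.hypot(*(p-proj(f,[[*x0,.03]])[0])))(np.array(np.nonzero(q["mask"])[::-1]).mean(1))<30]
        if not r: print(t,n,"none");continue
        fs.append(f);ms.append(r[0]["mask"]); print(t,n,r[0]["score"],fit([f],[r[0]["mask"]],M,x0,[.01,.01]))
    print("  all",fit(fs,ms,M,x0,[.01,.01]))
for f,n in zip(F[:2],("scene","top")):
    cv2.imwrite(f"pics/{n}_bin.png",cv2.resize(f["image"][(110 if n=="scene" else 145):][:110,(165 if n=="scene" else 255):][:,:120],None,fx=6,fy=5.4,interpolation=cv2.INTER_CUBIC))
E
```

```text
cover scene 0.58 (array([0.55187225, 0.33030974]), np.float64(0.07565127203953392))
cover top 0.96 (array([0.55425095, 0.33006349]), np.float64(0.3499416464673669))
cover wrist 0.72 (array([0.55307944, 0.332519  ]), np.float64(0.02434269634351005))
  all (array([0.55341295, 0.33202643]), np.float64(0.157807832592196))
lens_pot scene 0.58 (array([0.48397938, 0.16709938]), np.float64(0.2102031484747534))
lens_pot top 0.64 (array([0.48310869, 0.1691803 ]), np.float64(0.06396933560477003))
lens_pot wrist 0.63 (array([0.48369875, 0.17225272]), np.float64(0.030565808767760494))
  all (array([0.48369525, 0.17072453]), np.float64(0.11342719237842518))
jar scene 0.77 (array([0.65329874, 0.15299797]), np.float64(0.06087671876836287))
jar top 0.64 (array([0.65606977, 0.15636767]), np.float64(0.06755105603072087))
jar wrist 0.74 (array([0.65500972, 0.15712627]), np.float64(0.021841068062500968))
  all (array([0.65534038, 0.15590635]), np.float64(0.0732434644638823))
```

View pics/scene_bin.png

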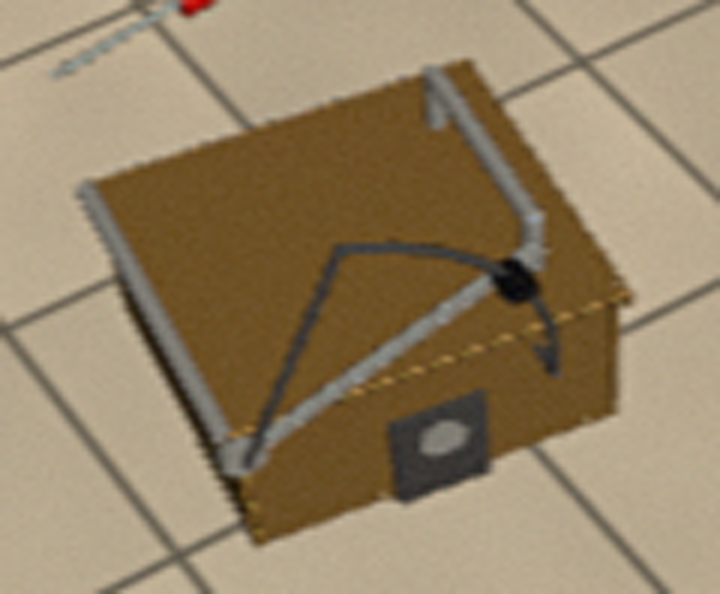

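View pics/top_bin.png

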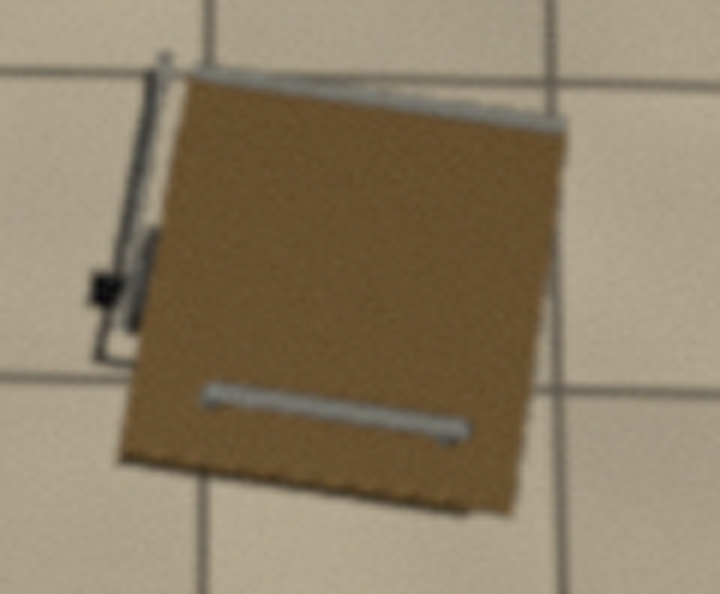

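```bash
python3 - <<'E'
from fit import *
S=env.grab_frame("scene");T=env.grab_frame("top")
pt=lambda n,u,v:((255 if n=="t" else 165)+u/6,(145 if n=="t" else 110)+v/5.4)
# handle ends at z .155 ; lid corners top z ~ .115
for n,f,L in(("t",T,[("hl",205,392,.155),("hr",468,428,.155),("cFL",120,458,.113),("cFR",512,514,.113),("cBL",190,70,.113),("cBR",565,125,.113)]),
             ("s",S,[("hr",435,75,.155),("hl",537,222,.155),("cFR",470,62,.113),("cFL",632,297,.113),("cBR",83,188,.113),("cBL",232,452,.113),("armhinge",238,458,.113)])):
    W={k:ray(f,pt(n,u,v),z)[:2] for k,u,v,z in L}
    for k in W: print(n,k,W[k].round(4))
    h=(W["hl"]+W["hr"])/2; d=W["hl"]-W["hr"]; print(" handle",h,np.linalg.norm(d),"yaw",np.degrees(np.arctan2(-d[0],d[1])))
    c=sum(W[k] for k in("cFL","cFR","cBL","cBR"))/4;print(" centre",c)
    d=W["cFL"]-W["cFR"]+W["cBL"]-W["cBR"];print(" yaw y",np.degrees(np.arctan2(-d[0],d[1])),np.linalg.norm(d)/2)
    d=W["cBL"]-W["cFL"]+W["cBR"]-W["cFR"];print(" yaw x",np.degrees(np.arctan2(d[1],d[0])),np.linalg.norm(d)/2)
# pot look
env.goto([0.4837,0.172,0.24],[-90,0,160])
f=env.grab_frame("wrist");cv2.imwrite("pics/w_pot.png",f["image"])
r=env.trace(f,"lens_pot");print([q["score"] for q in r])
print(fit([f],[r[0]["mask"]],cyl(.042,.055),[.4837,.172],[.01,.01]))
print(env.read_state()["clock"])
E
```

```text
t hl [ 0.5133 -0.1237]
t hr [ 0.4984 -0.2406]
t cFL [ 0.4831 -0.0881]
t cFR [ 0.4592 -0.2689]
t cBL [ 0.6907 -0.1182]
t cBR [ 0.6649 -0.2974]
 handle [ 0.50584423 -0.18214914] 0.117890040948868 yaw -7.242505799567673
 centre [ 0.5744625  -0.19313999]
 yaw y -7.873086121250733 0.18170127190615845
 yaw x -8.063509796961524 0.20875712979226715
s hr [ 0.4969 -0.2361]
s hl [ 0.5123 -0.1251]
s cFR [ 0.458  -0.2669]
s cFL [ 0.485  -0.0859]
s cBR [ 0.6641 -0.2975]
s cBL [ 0.6905 -0.1092]
s armhinge [ 0.6901 -0.1046]
 handle [ 0.50460134 -0.18063642] 0.11208834828786841 yaw -7.926416349136349
 centre [ 0.57437192 -0.18985699]
 yaw y -8.229433739919045 0.18653410233686796
 yaw x -7.467674387984204 0.20757968393034182
[0.69]
(array([0.4836653 , 0.17101308]), np.float64(0.03722121760096442))
4.7667
```

View pics/w_pot.png

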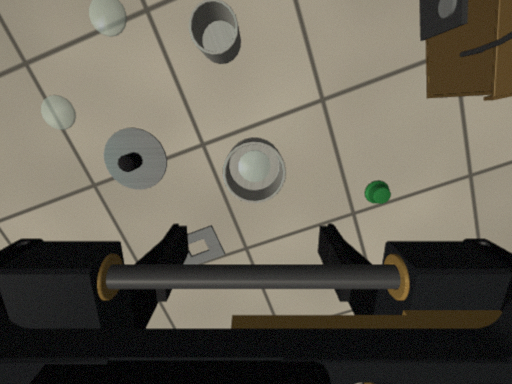

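The wrist view shows the pot at (254,168), fitted at (0.484,0.171), which agrees with the earlier fit. Now grasp the cover.

```bash
python3 - <<'E'
from h import *
o=[-90,0,160]
env.goto([0.5532,0.3325,0.09],o)
print(env.move_straight([0.5532,0.3325,0.015],rate=.1,force_limit=8), env.read_state()["position"])
env.gripper_to(0.0,25)
s=env.read_state();print(s["opening"]*87,s["force"],s["position"])
env.move_straight([0.5532,0.3325,0.16],rate=.15)
s=env.read_state();print(s["opening"]*87,s["force"],s["clock"])
f=env.grab_frame("wrist");cv2.imwrite("pics/w_held.png",f["image"])
f=env.grab_frame("scene");cv2.imwrite("pics/s_held.png",f["image"])
E
```

```text
False [0.55373634 0.3328474  0.01579723]
23.07829318072284 [-0.21373509  0.03505273  0.14509645] [0.55315378 0.33241483 0.01495586]
23.4543942993912 [-0.19095015 -0.1994609  -0.85395776] 8.75
```

View pics/w_held.png

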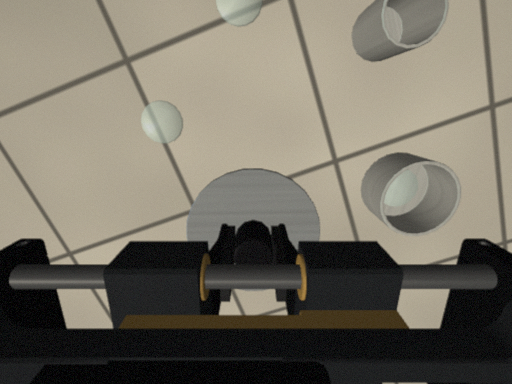

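View pics/s_held.png

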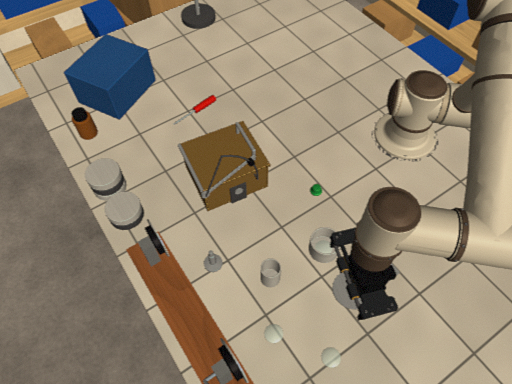

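```bash
python3 - <<'E'
from h import *
f=env.grab_frame("wrist");s=env.read_state()
r=env.trace(f,"cover");print([q["score"] for q in r])
m=r[0]["mask"].astype(np.uint8);c=max(cv2.findContours(m,0,2)[0],key=cv2.contourArea)[:,0,:].astype(float)
c=c[c[:,1]<221]
W=np.array([ray(f,q,.155)[:2] for q in c])
A=np.c_[2*W,np.ones(len(W))];x=np.linalg.lstsq(A,(W**2).sum(1),rcond=None)[0]
R=np.sqrt(x[2]+x[:2]@x[:2]); print(x[:2],R,s["position"],s["clock"])
print("res mm",1000*np.abs(np.hypot(*(W-x[:2]).T)-R).max())
E
```

```text
[0.8]
[0.55439994 0.3319158 ] 0.04423317606904621 [0.55278164 0.33214809 0.15870081] 8.9
res mm 0.5729397555984881
```

```bash
python3 - <<'E'
from h import *
f=env.grab_frame("wrist");p=env.read_state()["position"]
im=cv2.resize(f["image"][140:310,160:360],None,fx=4,fy=3.5,interpolation=cv2.INTER_CUBIC)
a=np.linspace(0,6.283,100)
for z,col in((p[2]-.005,(0,0,255)),(p[2]-.009,(0,200,0))):
    q=proj(f,np.c_[p[0]+.046*np.cos(a),p[1]+.046*np.sin(a),0*a+z])
    cv2.polylines(im,[np.c_[(q[:,0]-160+.5)*4,(q[:,1]-140+.5)*3.5].astype(int)],True,col,1)
cv2.imwrite("pics/ov1.png",im)
E
```

```text
(no output)
```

View pics/ov1.png

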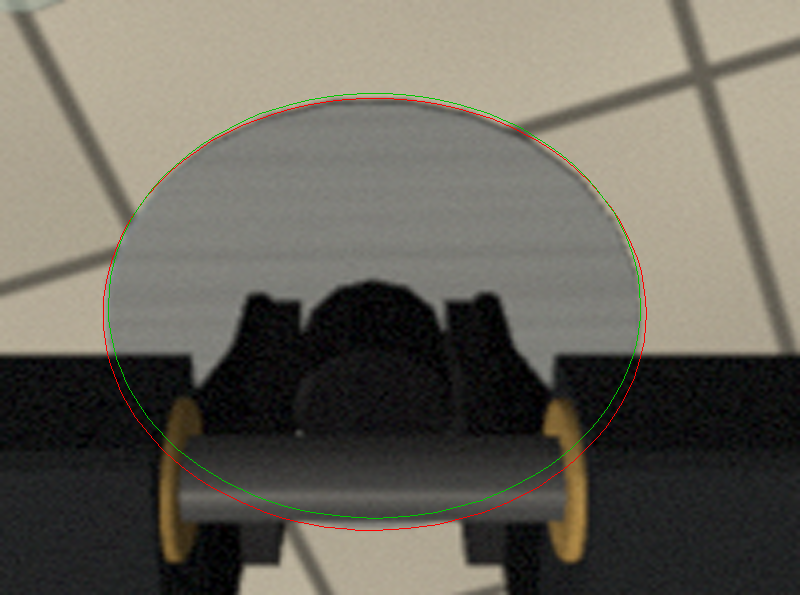

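The cover sits level and centred in the grip: the projected flange outline matches within about 1 mm. Now place it.

```bash
python3 - <<'E'
from h import *
env.move_straight([0.4837,0.1713,0.16],rate=.18)
f=env.grab_frame("wrist");cv2.imwrite("pics/w_over.png",f["image"])
env.move_straight([0.4837,0.1713,0.08],rate=.12)
print(env.move_straight([0.4837,0.1713,0.060],rate=.025,force_limit=4))
s=env.read_state();print(s["position"],s["force"],s["clock"])
f=env.grab_frame("wrist");cv2.imwrite("pics/w_down.png",f["image"])
E
```

```text
True
[0.48358203 0.1712187  0.06382424] [ 0.40000534 -0.38271677  3.51840021] 11.625
```

View pics/w_down.png

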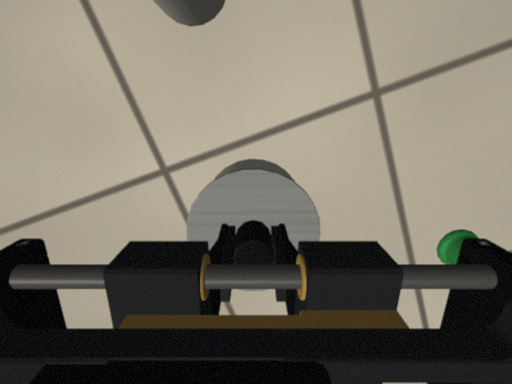

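TCP z is 0.0638 m against 0.064 expected for a seated cover. Release and check.

```bash
python3 - <<'E'
from h import *
env.gripper_to(0.6); env.dwell(.25)
print(env.read_state()["force"])
env.move_straight([0.4837,0.1713,0.19],rate=.2)
F={n:env.grab_frame(n) for n in("wrist","scene","top")}
a=np.linspace(0,6.283,100)
for n,f in F.items():
    im=f["image"]; q0=proj(f,[[.4837,.1713,.059]])[0].astype(int); x,y=np.clip(q0-[50,50],0,[412,284])
    c=cv2.resize(im[y:y+100,x:x+100],None,fx=4,fy=4,interpolation=cv2.INTER_CUBIC)
    for r,z,col in((.046,.059,(0,0,255)),(.012,.089,(0,255,0))):
        q=proj(f,np.c_[.4837+r*np.cos(a),.1713+r*np.sin(a),0*a+z])
        d=c.copy() if 0 else c; cv2.polylines(c,[((q-[x,y]+.5)*4).astype(int)],True,col,1)
    F[n]=c
cv2.imwrite("pics/seated.png",np.hstack(list(F.values()))[:, :1200] if 0 else cv2.resize(np.hstack(list(F.values())),(798,266)))
cv2.imwrite("pics/seated_w.png",F["wrist"])
print(env.read_state()["clock"])
E
```

```text
[ 0.60889026  0.81328918 -0.78669023]
13.65
```

View pics/seated.png

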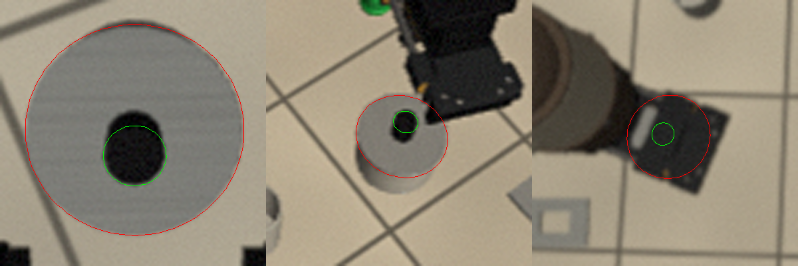

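View pics/seated_w.png

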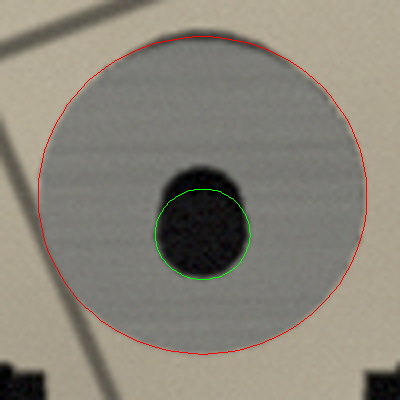

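The cover is seated level and centred: flange and knob outlines match in the wrist view. Now the index arm's angle.

```bash
cat > binm.py <<'E'
from h import *
O=np.array([.5742,-.1910,0]);yaw=np.radians(-7.8)
Rb=Ro.from_euler('z',yaw).as_matrix()
w=lambda P:O+np.atleast_2d(P)@Rb.T
def arm(t,r,y=.104,off=0): return [.1-r*np.cos(t)+off*np.sin(t)*0,y,.113+r*np.sin(t)]
def plane(f,uv,y=.104):
    R,p=cam(f); d=R@np.array([(uv[0]-f["cx"])/f["fx"],-(uv[1]-f["cy"])/f["fy"],-1.])
    pb=Rb.T@(p-O);db=Rb.T@d; return pb+db*(y-pb[1])/db[1]
E
python3 - <<'E'
from binm import *
f=env.grab_frame("scene")
for u,v in((245,455),(300,412),(350,378),(400,344),(450,312),(485,288),(515,280),(540,255)):
    P=plane(f,(165+u/6-.4,110+v/5.4-.4)); d=P-[.1,.104,.113]
    print((u,v),P.round(4),"r",np.hypot(d[0],d[2]).round(4),"th",np.arctan2(d[2],-d[0]).round(3))
im=cv2.resize(f["image"][110:220,165:285],None,fx=6,fy=5.4,interpolation=cv2.INTER_CUBIC)
T=lambda q:((q-[165,110]+.5)*[6,5.4]).astype(int)
for t,col in((.5,(255,0,0)),(.6,(0,255,0)),(.7,(0,0,255)),(.8,(255,0,255))):
    q=T(proj(f,w([arm(t,0),arm(t,.175)])));cv2.line(im,tuple(map(int,q[0])),tuple(map(int,q[1])),col,1)
q=T(proj(f,w([[-.07,-.05,.155],[-.07,.05,.155]])));cv2.line(im,tuple(map(int,q[0])),tuple(map(int,q[1])),(0,255,255),1)
cv2.imwrite("pics/arm_s.png",im)
E
```

```text
(245, 455) [0.1011 0.104  0.1202] r 0.0073 th 1.724
(300, 412) [0.0724 0.104  0.1396] r 0.0384 th 0.767
(350, 378) [0.047  0.104  0.1528] r 0.0663 th 0.644
(400, 344) [0.0218 0.104  0.1659] r 0.0945 th 0.595
(450, 312) [-0.0032  0.104   0.1773] r 0.1216 th 0.557
(485, 288) [-0.0206  0.104   0.1865] r 0.1412 th 0.547
(515, 280) [-0.0352  0.104   0.1843] r 0.1528 th 0.485
(540, 255) [-0.0476  0.104   0.1971] r 0.1699 th 0.518
```

View pics/arm_s.png

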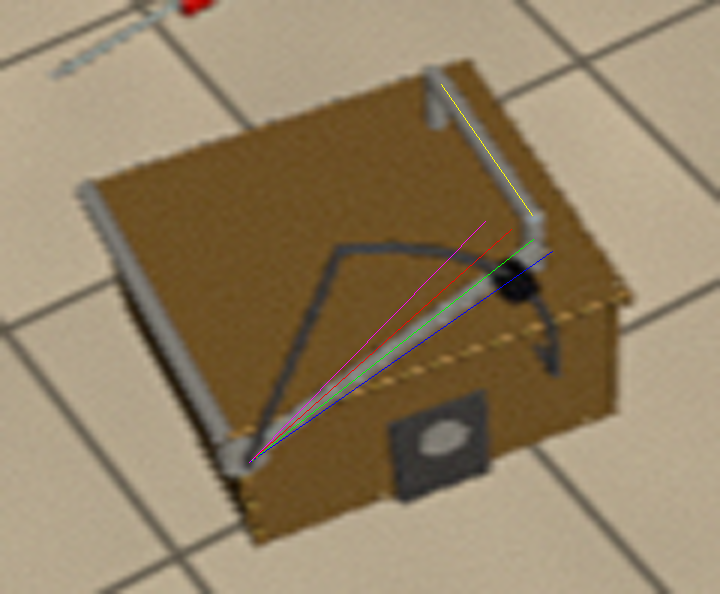

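The slope of the arm in the scene view gives about 0.5 rad, but the model has a few mm of offset there. I'll take a closer wrist view from the side.

```bash
python3 - <<'E'
from h import *
s=env.read_state();print(s["joint_positions"].round(1))
for roll in(-135,-145,-125,-45):
  for yaw in(-8,172):
    for P in([.6,.03,.26],[.58,.05,.26],[.6,.08,.28]):
      j=env.inverse_kinematics(P,[roll if yaw==-8 else -180-roll,0,yaw]);print(roll,yaw,P,None if j is None else np.round(j,1))
E
```

```text
[ 37.6  12.9 -17.9  -0.  -59.5  32.4]
-135 -8 [0.6, 0.03, 0.26] [  32.7   28.7   -7.4   32.4  -87.5 -142.2]
-135 -8 [0.58, 0.05, 0.26] [  35.3   27.7   -8.7   31.   -88.3 -144.1]
-135 -8 [0.6, 0.08, 0.28] [  36.5   29.8   -2.    30.3  -92.7 -142.7]
-135 172 [0.6, 0.03, 0.26] [ 32.7  28.7  -7.4  32.4 -87.5  37.8]
-135 172 [0.58, 0.05, 0.26] [ 35.3  27.7  -8.7  31.  -88.3  35.9]
-135 172 [0.6, 0.08, 0.28] [ 36.5  29.8  -2.   30.3 -92.7  37.3]
-145 -8 [0.6, 0.03, 0.26] [  34.2   32.    -9.    37.4  -92.2 -146. ]
-145 -8 [0.58, 0.05, 0.26] [  36.9   31.2  -10.    35.6  -93.3 -147.7]
-145 -8 [0.6, 0.08, 0.28] [  37.9   33.2   -3.4   35.1  -97.5 -145.7]
-145 172 [0.6, 0.03, 0.26] [ 34.2  32.   -9.   37.4 -92.2  34. ]
-145 172 [0.58, 0.05, 0.26] [ 36.9  31.2 -10.   35.6 -93.3  32.3]
-145 172 [0.6, 0.08, 0.28] [ 37.9  33.2  -3.4  35.1 -97.5  34.3]
-125 -8 [0.6, 0.03, 0.26] [  30.6   25.6   -5.9   26.8  -82.9 -137.9]
-125 -8 [0.58, 0.05, 0.26] [  33.2   24.4   -7.5   25.7  -83.6 -140. ]
-125 -8 [0.6, 0.08, 0.28] [  34.5   26.6   -0.9   25.   -88.1 -139.2]
-125 172 [0.6, 0.03, 0.26] [ 30.6  25.6  -5.9  26.8 -82.9  42.1]
-125 172 [0.58, 0.05, 0.26] [ 33.2  24.4  -7.5  25.7 -83.6  40. ]
-125 172 [0.6, 0.08, 0.28] [ 34.5  26.6  -0.9  25.  -88.1  40.8]
-45 -8 [0.6, 0.03, 0.26] [ -7.2  21.3   7.8 -45.9 -80.  -80.9]
-45 -8 [0.58, 0.05, 0.26] [ -5.6  19.    4.4 -46.2 -78.  -81.2]
-45 -8 [0.6, 0.08, 0.28] [ -2.4  19.1   7.5 -46.  -77.9 -85.6]
-45 172 [0.6, 0.03, 0.26] [ -7.2  21.3   7.8 -45.9 -80.   99.1]
-45 172 [0.58, 0.05, 0.26] [ -5.6  19.    4.4 -46.2 -78.   98.8]
-45 172 [0.6, 0.08, 0.28] [ -2.4  19.1   7.5 -46.  -77.9  94.4]
```

```bash
python3 - <<'E'
from binm import *
env.move_straight([0.4837,0.1713,0.25],rate=.25)
env.goto([.55,.06,.27],[-40,0,172])
f=env.grab_frame("wrist");s=env.read_state();print(s["clock"],s["position"],f["position"])
im=f["image"].copy();cv2.imwrite("pics/w_arm.png",im)
for t in("index_arm","index_tip"):
    for r in env.trace(f,t)[:1]:
        m=r["mask"].astype(np.uint8);cv2.drawContours(im,cv2.findContours(m,0,2)[0],-1,(0,255,255),1);print(t,r["score"])
for t,col in((.45,(255,0,0)),(.5,(0,255,0)),(.55,(0,0,255))):
    q=proj(f,w([arm(t,0),arm(t,.175)])).astype(int);cv2.line(im,tuple(map(int,q[0])),tuple(map(int,q[1])),col,1)
cv2.imwrite("pics/w_arm2.png",cv2.resize(im,(800,600),interpolation=cv2.INTER_CUBIC))
E
```

```text
14.7333 [0.54946999 0.05989189 0.26944263] [0.64858303 0.17220003 0.37125025]
index_arm 0.69
index_tip 0.64
```

View pics/w_arm2.png

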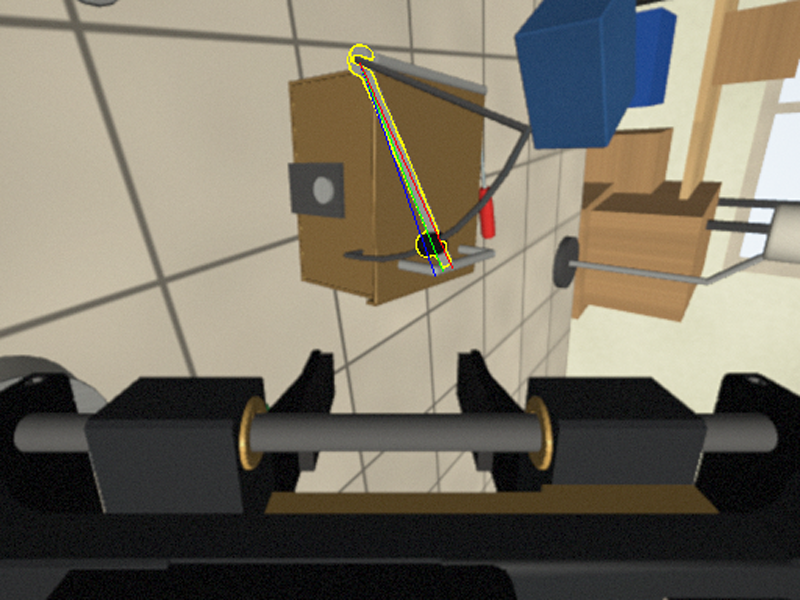

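Good side view of the arm from its hinge (358,60) to the clamp knob (430,243). I'll zoom in to fit it.

```bash
python3 - <<'E'
from binm import *
f=env.grab_frame("wrist")
m=env.trace(f,"index_arm")[0]["mask"]
raw=f["image"][25:185,205:325]
c=cv2.resize(raw,None,fx=3.3,fy=3.7,interpolation=cv2.INTER_CUBIC)
d=c.copy()
for t,col in((.45,(255,0,0)),(.5,(0,255,0)),(.55,(0,0,255))):
    q=((proj(f,w([arm(t,0),arm(t,.175)]))-[205,25]+.5)*[3.3,3.7]).astype(int);cv2.line(d,tuple(map(int,q[0])),tuple(map(int,q[1])),col,1)
cv2.imwrite("pics/w_arm3.png",np.hstack([c,d]))
ys,xs=np.nonzero(m)
pts=[]
for y in range(55,138,6):
    k=xs[ys==y]
    if len(k):
        P=plane(f,(k.mean(),y));e=P-[.1,.104,.113];pts.append([P[0],P[2]])
        print(y,k.min(),k.max(),P.round(4),np.arctan2(e[2],-e[0]).round(3))
pts=np.array(pts);k=np.polyfit(pts[:,0],pts[:,1],1);print("slope angle",-np.arctan(k[0]),"z at hinge",np.polyval(k,.1))
E
```

```text
55 231 240 [0.0843 0.104  0.124 ] 0.611
61 233 242 [0.0774 0.104  0.1271] 0.558
67 236 245 [0.0702 0.104  0.1319] 0.567
73 239 248 [0.0632 0.104  0.1367] 0.572
79 242 250 [0.0562 0.104  0.1407] 0.563
85 245 252 [0.0492 0.104  0.1446] 0.556
91 247 255 [0.0422 0.104  0.1485] 0.552
97 250 256 [0.0353 0.104  0.1517] 0.539
103 252 259 [0.0284 0.104  0.1556] 0.536
109 254 263 [0.0214 0.104  0.1603] 0.542
115 257 265 [0.0145 0.104  0.1642] 0.54
121 259 267 [0.0076 0.104  0.1673] 0.531
127 262 269 [0.0007 0.104  0.1712] 0.53
133 265 272 [-0.0061  0.104   0.1759] 0.535
slope angle 0.5180019539759448 z at hinge 0.11514977324576015
```

View pics/w_arm3.png

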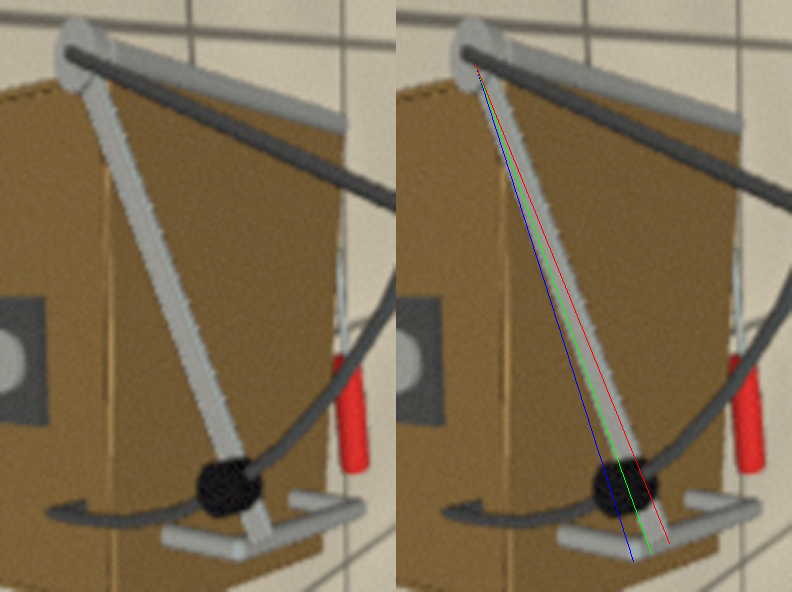

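Line fit gives the arm angle ≈0.52 rad, and the z at the hinge (0.115) agrees with the given 0.113. Next, refine the handle position from above.

```bash
python3 - <<'E'
from binm import *
h=w([[-.07,0,.155]])[0];print(h)
for y in(-97.8,82.2): 
    j=env.inverse_kinematics([h[0],h[1],.25],[-90,0,y]);print(y,None if j is None else np.round(j,1))
y=82.2
env.move_straight([.53,.06,.32],rate=.25)
env.goto([h[0],h[1],.27],[-90,0,y]); env.gripper_to(.6)
f=env.grab_frame("wrist");s=env.read_state();print(s["clock"],s["position"],s["joint_positions"].round(1))
im=f["image"].copy();cv2.imwrite("pics/w_h0.png",im)
q=proj(f,w([[-.07,-.05,.155],[-.07,.05,.155]])).astype(int);cv2.line(im,tuple(map(int,q[0])),tuple(map(int,q[1])),(0,0,255),1)
cv2.imwrite("pics/w_h.png",cv2.resize(im,(800,600),interpolation=cv2.INTER_CUBIC))
E
```

```text
[ 0.50484765 -0.18149991  0.155     ]
-97.8 [ -2.4  12.3  -9.4   0.  -68.3 174.6]
82.2 [ -2.4  12.3  -9.4   0.  -68.3  -5.4]
16.5833 [ 0.50537528 -0.18013031  0.26936746] [ -2.3  11.6  -7.5   0.  -71.   -5.3]
```

View pics/w_h.png

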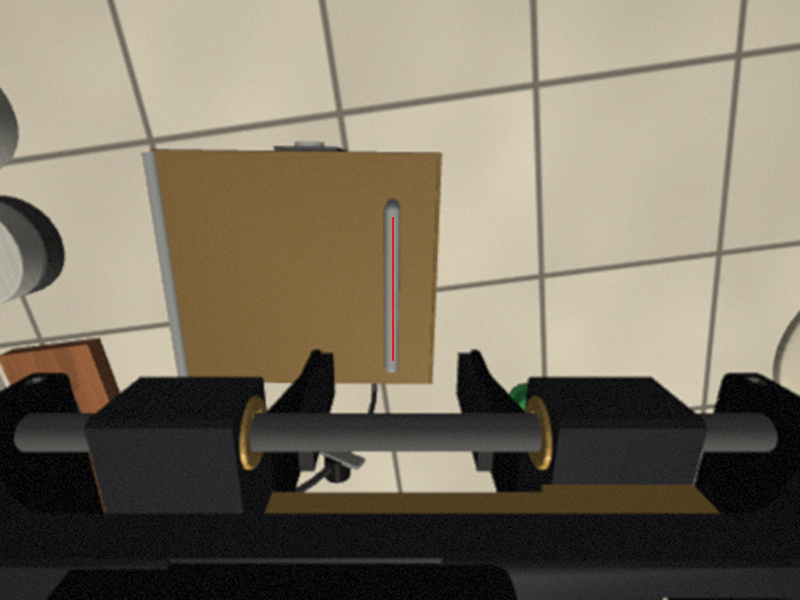

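The projected bar lies on the real handle (391,285) within about 1 px. Grip it and lift along the hinge arc.

```bash
cat > lift.py <<'E'
from binm import *
R=np.hypot(.17,.042);p0=np.arctan2(.042,.17)
def tcp(t,dz=-.02):
    b=[.1-R*np.cos(p0+t),0,.113+R*np.sin(p0+t)+dz]
    return w([b])[0]
E
python3 - <<'E'
from lift import *
P=tcp(0)
print(env.move_straight(P,rate=.1,force_limit=8))
s=env.read_state();print(s["position"],P,s["force"])
env.gripper_to(0,40)
s=env.read_state();print("gap",s["opening"]*87,s["force"],s["clock"])
for t in np.arange(.08,.521,.08).tolist()+[.52]:
    env.move_straight(tcp(t),rate=.06)
    s=env.read_state();print(round(t,2),s["position"].round(4),s["force"].round(1),round(s["opening"]*87,1))
    if np.abs(s["force"]).max()>50: break
print(s["clock"])
for n in("scene","wrist","top"): cv2.imwrite(f"pics/l_{n}.png",env.grab_frame(n)["image"])
E
```

```text
False
[ 0.50532967 -0.18155854  0.13565219] [ 0.50484765 -0.18149991  0.135     ] [-0.50653999  0.74239693 -0.79270611]
gap 8.626373065649188 [ 5.79234472 -2.25102908 -4.08123575] 18.8917
0.08 [ 0.5114 -0.1823  0.1478] [ 7.6 -3.5 -9.3] 8.4
0.16 [ 0.5158 -0.183   0.1604] [  8.   -3.1 -10.2] 8.6
0.24 [ 0.521  -0.1837  0.1725] [  6.9  -2.6 -10. ] 8.9
0.32 [ 0.527  -0.1846  0.184 ] [  5.4  -3.8 -11.4] 8.7
0.4 [ 0.5341 -0.1856  0.1955] [  4.4  -4.6 -12. ] 8.6
0.48 [ 0.5424 -0.1868  0.2069] [  3.1  -5.2 -12.2] 8.8
0.52 [ 0.5471 -0.1875  0.2126] [  3.4  -4.8 -11.3] 9.0
21.4583
```

View pics/l_scene.png

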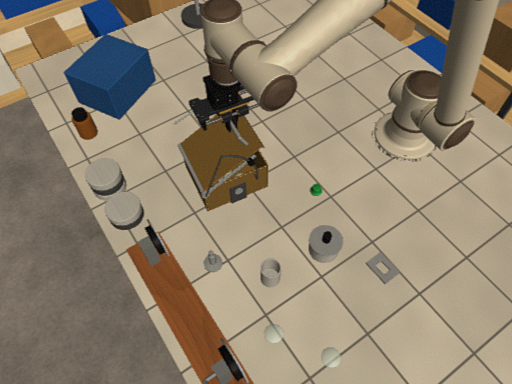

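View pics/l_wrist.png

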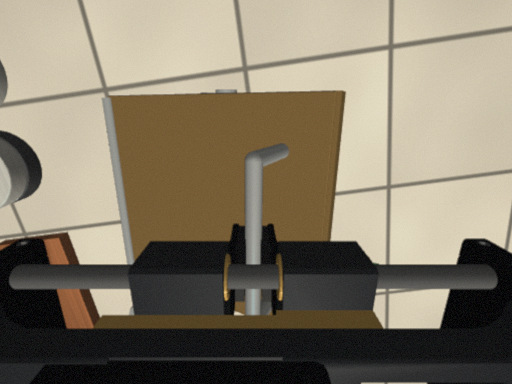

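The lid is up and held: scene (230,150), with the handle bar in the fingers at (253,230) in the wrist view. Zoom in to compare the lid with the index arm.

```bash
python3 - <<'E'
from lift import *
s=env.read_state();print(s["position"],s["clock"])
from scipy.optimize import brentq
# actual angle estimate from TCP motion
print("theta", brentq(lambda t:tcp(t)[2]-tcp(0)[2]-(s["position"][2]-.1350),0,1), brentq(lambda t:tcp(t)[2]-s["position"][2],0,1))
print(np.linalg.norm(s["position"]-w([[.1,0,.093]])[0]))
f=env.grab_frame("scene")
im=cv2.resize(f["image"][110:220,165:285],None,fx=6,fy=5.4,interpolation=cv2.INTER_CUBIC);d=im.copy()
T=lambda q:((q-[165,110]+.5)*[6,5.4]).astype(int)
for t,col in((.45,(255,0,0)),(.52,(0,255,0)),(.6,(0,0,255))):
    def L(r,y,u=.0): return [.1-r*np.cos(t)+u*np.sin(t)*1,y,.113+r*np.sin(t)+u*np.cos(t)]
    q=T(proj(f,w([L(0,-.09),L(.2,-.09),L(.2,.09),L(0,.09)])));cv2.polylines(d,[q],True,col,1)
cv2.imwrite("pics/l_z.png",im);cv2.imwrite("pics/l_z2.png",d)
E
```

```text
[ 0.54708415 -0.18748321  0.21261472] 21.6083
theta 0.5097600470831463 0.5097600470831463
0.1747105303651089
```

View pics/l_z.png

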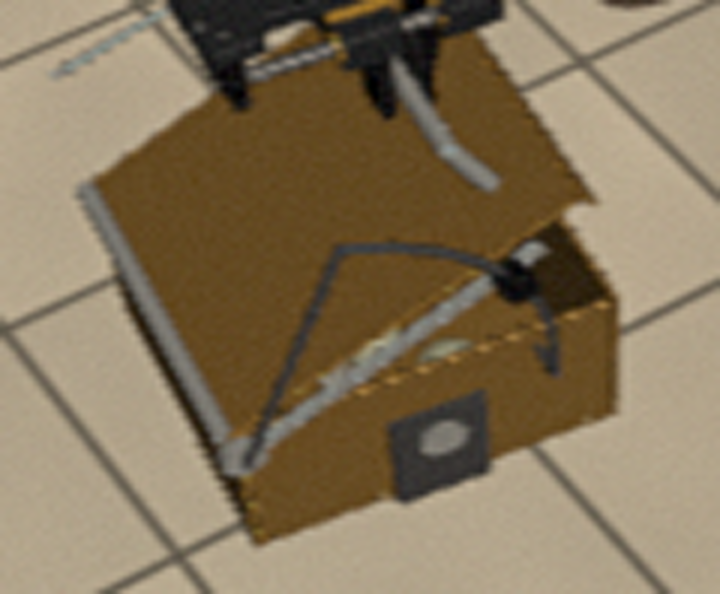

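View pics/l_z2.png

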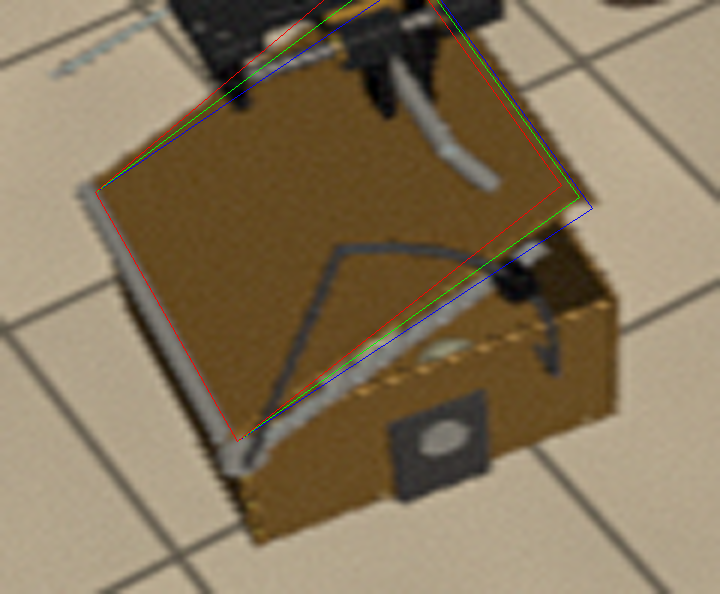

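```bash
python3 - <<'E'
from lift import *
f=env.grab_frame("scene")
im=cv2.resize(f["image"][135:201,200:272],None,fx=11,fy=9,interpolation=cv2.INTER_LANCZOS4)
cv2.imwrite("pics/l_zz.png",im)
t=cv2.resize(env.grab_frame("top")["image"][140:250,250:360],None,fx=5.4,fy=5.4,interpolation=cv2.INTER_CUBIC);cv2.imwrite("pics/l_t.png",t)
E
```

```text
(no output)
```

View pics/l_zz.png

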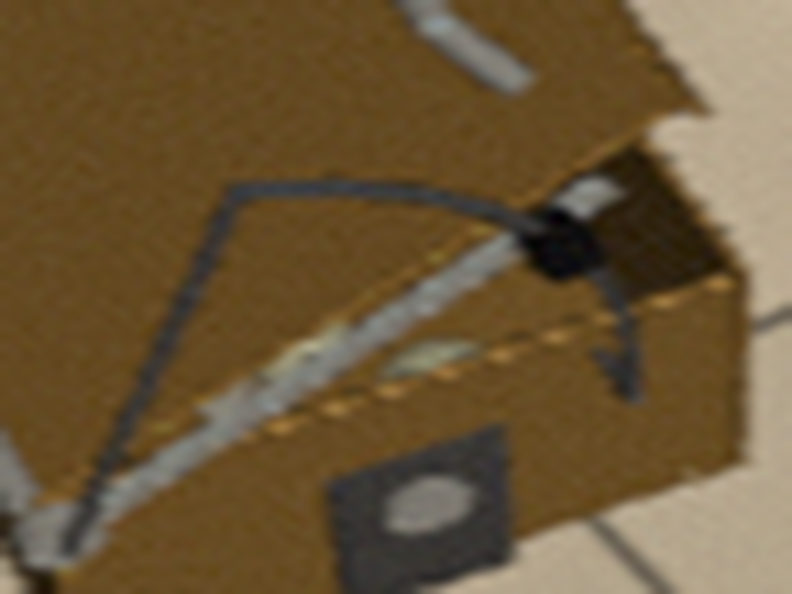

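View pics/l_t.png

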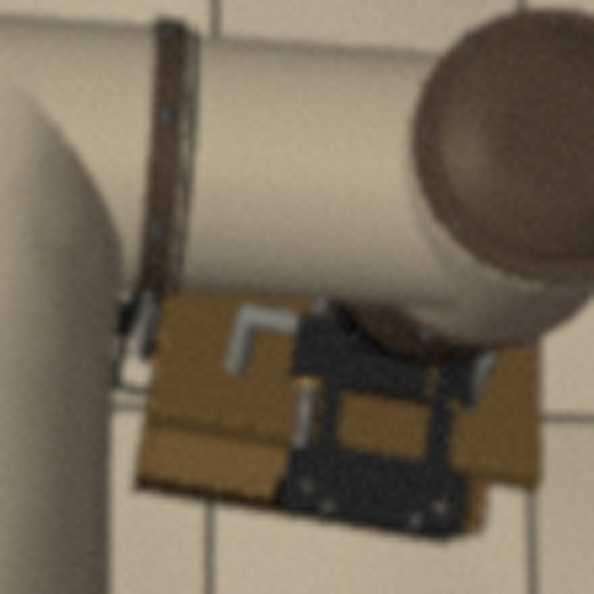

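```bash
python3 - <<'E'
from lift import *
f=env.grab_frame("scene")
pt=lambda u,v:(200+u/11-.45,135+v/9-.45)
def ang(a,b,y):
    A,B=plane(f,pt(*a),y),plane(f,pt(*b),y);d=B-A;return np.arctan2(d[2],-d[0])
print("lid",ang((160,428),(645,130),.09),"arm",ang((110,495),(595,190),.104),ang((300,375),(595,190),.104))
env.move_straight(tcp(.54),rate=.05); env.dwell(.5)
a=env.read_state();env.dwell(.5);b=env.read_state()
print(a["position"],b["position"],b["force"],b["opening"]*87,b["qvel"].round(3),b["clock"])
f=env.grab_frame("scene")
cv2.imwrite("pics/fin.png",cv2.resize(f["image"][110:300,165:400],None,fx=3.4,fy=3.1,interpolation=cv2.INTER_CUBIC))
E
```

```text
lid 0.47162988446397086 arm 0.49324954978765423 0.4908683189231232
[ 0.54922394 -0.18776781  0.21499469] [ 0.54922697 -0.18776049  0.21498071] [  2.72812481  -4.55472743 -12.52358953] 8.437694361092014 [ 0.023 -0.11   0.08  -0.012  0.019 -0.064] 23.0583
```

View pics/fin.png

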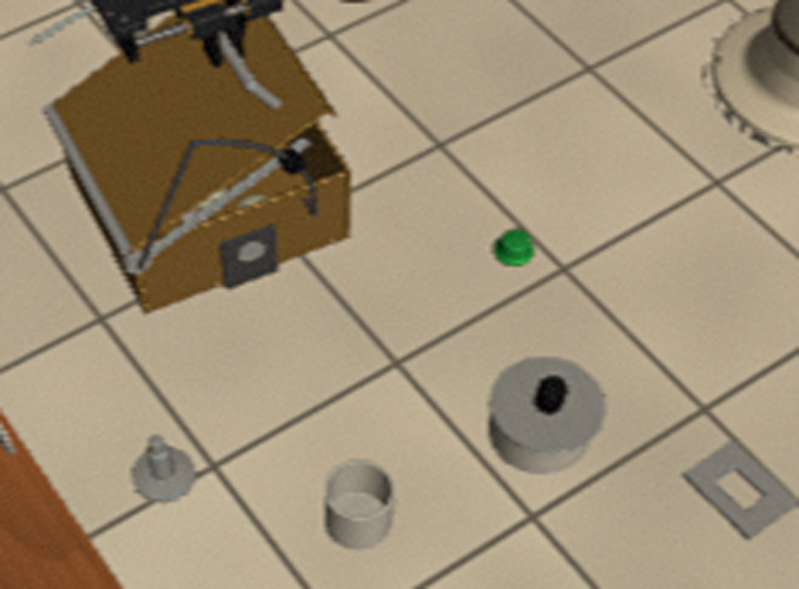

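The final view shows the lid edge parallel to the index arm, the cover level on the pot (547,415), and the other objects in this view where they were. Handing in.

```bash
python3 - <<'E'
from workcell import env
env.close_job()
E
```

```text
the job is handed in; nothing more can be done
```

I put the cover on the lens pot and let it go. Then I lifted the bin lid by its handle to the index arm and handed the job in with the gripper still holding it, at about 23 s of the 59 s allowed.

**Cover:** the seated height was as expected (tool at 0.0638 m against 0.064 m). After release, the wrist picture showed the cover level and centred on the point where I had measured the pot. The last scene picture still showed it level on the pot.

**Lid:**
- **Arm angle:** the close wrist view gave 0.52 rad. The scene view read lower, at 0.49 rad, so those two differ by about 0.03 rad.
- **Lid against the arm:** in the same scene view, the lid's edge was about 0.02 rad below the arm. I then raised the lid by about 0.02 rad to close that gap. I checked the final position only by eye, and the lid looked parallel to the arm.
- **Hold:** it was steady, moving less than 0.02 mm over 0.5 s, with about 12 N on the fingers.

**Other objects:** I saw no contact with the index arm or the other objects, and those in the last picture looked unmoved. I did not measure their positions again, and the two lenses and most of the screwdriver were outside that last picture.

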